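# Check a dropper bottle into the one-way lane

### The job

Stand the small dark dropper bottle upright on the bench in the flared open mouth of the low steel lane, then slide it along the lane, pushing the sprung pawl aside, until the bottle is wholly past the pawl and the pawl has snapped shut behind it. Enter through the mouth, do not lower the bottle in behind the pawl. Leave it standing there released, and leave the blue-capped white reagent bottle where it stands.

Things in the scene. Friction and masses are not known exactly. Their poses are not given: they have to be found in the camera images.
- dropper_bottle: Small dark round bottle, grey neck, pointed dropper tip; loose, about 80 g. Body 33 mm in diameter up to 50 mm height, neck 27 mm up to 64 mm, thin tip up to 82 mm. Origin: centre of its underside, z up. Grip it from above with the fingertips about 31 mm over the bench: clear of the lane's walls.
- lane: Fixed steel lane, walls 24 mm high (its highest part), open top, no floor: bottles slide on the bench. Origin: on the bench and centre line; +x runs from mouth to back stop, +y left. Walls 46 mm apart inside from x = -50 mm; mouth flares to 86 mm at x = -85 mm; back stop's face at x = +74 mm. Flanges to y = +-56 mm. Bottle on the centre line: meets pawl at x = -18 mm, rests well at x = +45 mm.
- pawl (a joint): Dark steel finger, 39 mm long, 8 to 23 mm over the bench, on a pin at lane x = -14, y = +29 mm, slanting to its tip at x = +11, y = -1 mm. 0 = shut across the lane (spring), 0.87 rad = folded flat into the left wall. A bottle moving to lane +x folds it with less than 1 N; it snaps shut once the bottle's axis is past x = +31 mm and then blocks the way back.
- reagent_bottle: White reagent bottle with blue cap, 56 mm in diameter, 106 mm high, 200 g, loose; a bystander to be left alone. Origin: centre of its underside, z up.
Not all that is in view belongs to the job. Several things have the shape of the dropper_bottle; the one meant has the colours described above.

How it is judged (in metres and radians):
On the way, in this order (a step that is already met when the one before it is completed fails the run):
1. the dropper bottle stands upright, within 12 mm of the bench, in the mouth of the lane in front of the pawl (x of dropper_bottle in the frame of lane between -0.1 and -0.015 m and y of dropper_bottle in the frame of lane between -0.025 and 0.025 m and height (world z) of dropper_bottle below 0.012 m and angle between dropper_bottle's own z axis and vertical below 0.3 rad and value of joint pawl below 0.15 rad), for 0.1 s.
2. the dropper bottle, low in the lane, holds the pawl folded aside by more than 0.3 rad (value of joint pawl above 0.3 rad and x of dropper_bottle in the frame of lane between -0.02 and 0.032 m and y of dropper_bottle in the frame of lane between -0.02 and 0.02 m and height (world z) of dropper_bottle below 0.012 m), for 0.05 s.
At the end, for the whole second after the job is handed in: The dropper bottle stands upright (within 0.15 rad) and at rest on the bench inside the lane between pawl and back stop (lane x from 26 to 62 mm, within 12 mm of the centre line), and the pawl is shut behind it (below 0.12 rad) (x of dropper_bottle in the frame of lane between 0.026 and 0.062 m and y of dropper_bottle in the frame of lane between -0.012 and 0.012 m and height (world z) of dropper_bottle below 0.005 m and angle between dropper_bottle's own z axis and vertical below 0.15 rad and linear speed of dropper_bottle below 0.02 m/s and value of joint pawl below 0.12 rad); the robot touches nothing.
It fails at once if the reagent bottle is moved by more than 40 mm or tipped over (distance of reagent_bottle from where it was at the start of the episode above 0.04 m or angle between reagent_bottle's own z axis and vertical above 0.5 rad).
It also fails if it takes over 38 s, if anything falls off the work surface, if the arm or the gripper's body presses on something with over 40 N, if the wrist force passes 120 N, or if a joint passes its speed limit or range.

### The arm

A 6-joint arm with a two-finger parallel gripper is mounted at the origin on a cart in front of the work surface, level with it; the furniture and walls round the work are solid. World frame = base frame: x ahead of the robot, y to its left, z up, the work surface at z = 0. Lengths are in m, angles in degrees, forces in N, time in s.
With the tool pointing down it reaches from about 0.35 to 0.875 m from the base axis. Payload 4.2 kg.
Tool frame: the origin (TCP) lies between the finger pads; the fingertips stand 14 mm ahead of it and the grasp point (between the pads) lies 5 mm behind it; z points along the fingers, y is the line along which they close (so a half turn about z gives the same grasp; the last joint's range is limited). The gripper opens to 87 mm and grips with 3 to 60 N. Pads are 19 mm wide; open, the fingers measure 117 mm over their backs; the gripper's body (75 mm by 190 mm) begins 51 mm behind the grasp point.
Start: joints at [-54.74, 22.042, 0.453, 0, -68.411, -14.817], TCP at [0.218, -0.586, 0.237] pointing down, gripper open.
Joint ranges: [-179.83, 179.83], [-69.29, 118.12], [-61.27, 80.66], [-181.25, 117.63], [-171.15, -9.14], [-177.46, 177.46]. Speed limits (degrees/s): [159.86, 159.86, 180, 180, 180, 180].

### API

Orientations are given as a 3x3 rotation matrix whose columns are the frame's x, y, z axes.
In Python, from station import * gives the robot as it stands. The module is installed in compiled form; this text tells all that it offers.
- The arm moves only by the tool play_rows, never from a script. Its argument "steps" is a list of rows, each an object of numbers: "ax", "ay", "az": the turn, a rotation vector about the tool's x, y, z in degrees; "dx", "dy", "dz": the shift along the tool's x, y, z in mm; "claw": the finger opening in mm, from 0 to 87. A call has 1 to 20 rows; each row shifts and turns the commanded pose from where the row before left it, along the tool's axes as they then stand; what a row does not reach is not made up. A row lasts 1/10 s, in which the tool goes at most 50 mm and 8.59 degrees, less where a joint would pass 70% of its speed; a pose out of reach is approached as far as the arm can. A call with a gripper value outside its range is refused whole. The fingers move at their own pace and stop on an object; the grip force is fixed at half the most. Time passes only in rows, so rows that do not move let the fingers close. It gives the time, the measured TCP pose, the force, the opening and the grip force at its end, in the units of the state.
- sense(): the state, without advancing time (a new reading comes with each control period).
- capture(name): name is "side" or "top"; returns a dict with "frame" (400x640x3 uint8, blue, green, red), "range_z" (400x640 float32, m along the optical axis (not along the pixel's ray), 0 where there is no reading), "fx", "fy", "cx", "cy" (pixels), "k1" (the pictures are not rectified: a ray, as slopes to the right and down, at radius r is drawn at 1 + k1 r^2 times it, then the intrinsics apply), "xyz" and "rotation" of the camera in the world. Camera axes: x right, y down, z forward; pixel columns grow to the right and rows downward; lengths in m; the calibration is good to about 2 mm. A picture is of the moment at which its call begins.
- finish_job(): hands the job in; it is judged then, once.
The state is a dict: "time_s": time; "joints": joint angles; "joint_velocities": joint speeds; "effort": joint torques, N m; "tcp_pos": TCP position; "ee_rot": TCP orientation; "wrist_force": force on the tool from outside, world axes, zero at the start; "moment": the same for the moment, N m; "gripper_width": opening from 0.0 (shut) to 1.0 (fully open); "gripper_force": force on a finger pad.
Only numpy, scipy, OpenCV 4.12 (cv2) and the standard library are available. Lean on these libraries where they do the work, as an engineer would, in place of code of your own. Each camera call takes 0.05 s, during which the arm holds its last target. There are 200 camera calls.

## Working session

There is one attempt and no reset: what is moved stays moved. The work goes in short steps, Python scripts to look and compute and a tool call to move; the robot and the scene stay as the last step left them, time stands still between calls to the robot, and variables do not carry over. Pictures are saved under pics/ and viewed, at most 10 in all, crops included, and the job is handed in when it is done.

Besides the shell and the picture viewer there is one more tool, called after "Call:" as name(argument=value, ...), one argument or row to a line, values as JSON. play_rows: Moves the arm, as the interface text tells. Its arguments: {"type":"object","properties":{"steps":{"type":"array"}},"required":["steps"]}

```bash
mkdir -p pics; cat > h.py <<'E'
import numpy as np, cv2, pickle
from station import *
def ray(c,uv):
    K=np.array([[c['fx'],0,c['cx']],[0,c['fy'],c['cy']],[0,0,1.]])
    d=np.array([c['k1'],0,0,0,0.])
    p=cv2.undistortPoints(np.array(uv,float).reshape(-1,1,2),K,d).reshape(-1,2)
    return np.c_[p,np.ones(len(p))]
def onplane(c,uv,z):
    d=ray(c,uv)@np.array(c['rotation']).T; o=np.array(c['xyz'])
    return o+d*((z-o[2])/d[:,2])[:,None]
def depthpt(c,uv):
    r=ray(c,uv); uv=np.array(uv).reshape(-1,2).astype(int)
    z=c['range_z'][uv[:,1],uv[:,0]]
    return (r*z[:,None])@np.array(c['rotation']).T+np.array(c['xyz'])
E
python3 - <<'E'
from h import *
for n in('top','side'):
    c=capture(n);pickle.dump(c,open(n+'0.pkl','wb'));cv2.imwrite(f'pics/{n}0.png',c['frame'])
    print(n,c['xyz'],np.round(c['rotation'],3).tolist(),c['fx'],c['cx'],c['cy'],c['k1'])
s=sense();print(s['tcp_pos'],np.round(s['ee_rot'],4).tolist(),s['time_s'],s['gripper_width'])
E
```

```text
top [ 0.41185013 -0.01164672  1.02055701] [[-0.015, -0.998, 0.067], [-1.0, 0.014, -0.015], [0.014, -0.067, -0.998]] 362.53442915969737 320.63295667079046 193.4368421427177 -0.07494525919383942
side [0.07245052 0.75521117 0.4881072 ] [[-0.887, -0.226, 0.403], [-0.461, 0.387, -0.798], [0.024, -0.894, -0.448]] 489.37215307960224 324.3755204563254 207.2135182184187 0.039629165661656016
[ 0.21813353 -0.58516133  0.23557486] [[-0.9371, -0.3491, -0.0008], [-0.3491, 0.9371, 0.0018], [0.0001, 0.0019, -1.0]] 0.1 0.9993316945223846
```

View pics/top0.png

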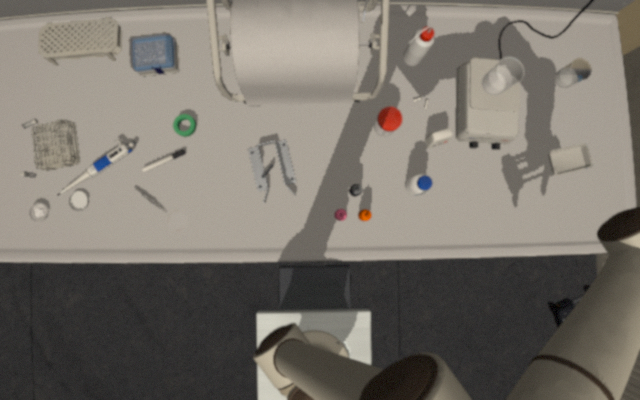

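View pics/side0.png

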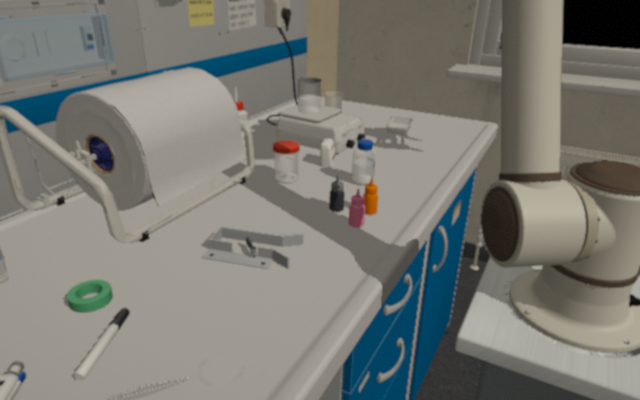

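Candidates in the top view: dark (355,189), pink (341,214) and orange (365,214). The dark one with the grey neck fits the description. I'll confirm it in an enlarged crop that also shows the lane.

```bash
python3 - <<'E'
from h import *
c=pickle.load(open('top0.pkl','rb'));s=pickle.load(open('side0.pkl','rb'))
a=cv2.resize(c['frame'][125:225,240:440],None,fx=4,fy=4,interpolation=cv2.INTER_CUBIC)
cv2.imwrite('pics/crop_top.png',a)
b=cv2.resize(s['frame'][165:275,195:395],None,fx=4,fy=4,interpolation=cv2.INTER_CUBIC)
cv2.imwrite('pics/crop_side.png',b)
E
```

```text
(no output)
```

View pics/crop_top.png

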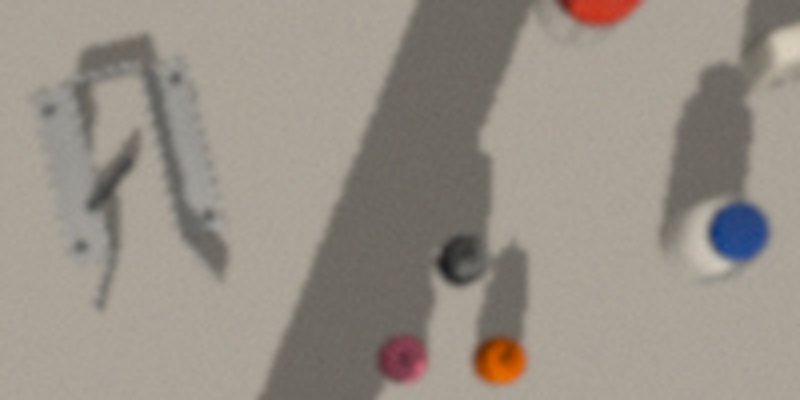

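View pics/crop_side.png

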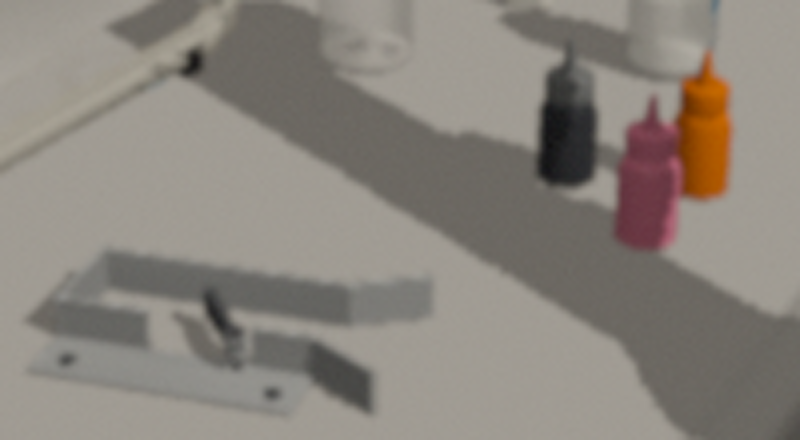

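```bash
python3 - <<'E'
from h import *
from scipy.optimize import least_squares
c=pickle.load(open('top0.pkl','rb'));s=pickle.load(open('side0.pkl','rb'))
T=lambda p:np.array(p)/4+[240-.375,125-.375]
S=lambda p:np.array(p)/4+[195-.375,165-.375]
f=lambda a:np.round(a*1000,1).tolist()
print('bolts top',f(onplane(c,T([(48,110),(82,245),(176,77),(209,215)]),.003)))
print('bolts side',f(onplane(s,S([(67,358),(272,393)]),.003)))
print('flare tips side z24 L,R',f(onplane(s,S([(372,372),(432,275)]),.024)))
print('flare bottoms side z0 L,R',f(onplane(s,S([(372,412),(432,318)]),0)))
print('flare L tip top z24',f(onplane(c,T([(100,305)]),.024)))
print('backstop corners side z24 R',f(onplane(s,S([(107,251)]),.024)))
print('R wall/flare knee z24 ; L',f(onplane(s,S([(350,288),(307,343)]),.024)))
# bottles
print('bench z side/top',f(depthpt(s,[(320,270)])),f(depthpt(c,[(320,200)])))
P=[]
for n,im,w in(('top',c,(345,180,366,200)),('side',s,(325,172,348,216))):
    x0,y0,x1,y1=w
    vv,uu=np.mgrid[y0:y1,x0:x1];uv=np.c_[uu.ravel(),vv.ravel()]
    m=im['frame'][uv[:,1],uv[:,0]].max(1)<70
    q=depthpt(im,uv[m]);print(n,m.sum(),f(np.median(q,0)),f(q.min(0)),f(q.max(0)))
    k=(q[:,2]>.008)&(q[:,2]<.047)&(np.linalg.norm(q[:,:2]-np.median(q[:,:2],0),axis=1)<.03)
    if k.sum()>20:
        r=least_squares(lambda a:np.hypot(*(q[k,:2]-a).T)-.0165,np.median(q[k,:2],0),loss='soft_l1',f_scale=.002)
        print(' circle',k.sum(),f(r.x),r.cost)
    k=(q[:,2]>.055)&(q[:,2]<.09)
    if k.sum(): print(' upper',k.sum(),f(q[k].mean(0)))
    if n=='side':
        # silhouette centre columns at mid-body row
        mm=m.reshape(vv.shape)
        for r_ in range(193,208,4):
            xs=uu[0][mm[r_-y0]];print(r_,xs.min(),xs.max())
print('top blob z64',f(onplane(c,T([(464,260)]),.064)),f(onplane(c,T([(462,259)]),.05)))
h=cv2.cvtColor(c['frame'],cv2.COLOR_BGR2HSV)
for n,lo,hi in(('pink',(150,80,60),(179,255,255)),('orange',(3,170,120),(20,255,255)),('blue',(105,150,60),(125,255,255))):
    m=cv2.inRange(h,lo,hi);m[:, :320]=0;m[:170]=0
    M=cv2.moments(m,True);uv=(M['m10']/M['m00'],M['m01']/M['m00'])
    print(n,uv,f(onplane(c,[uv],.1 if n=='blue' else .055)))
E
```

```text
bolts top [[600.2, 167.5, 3.0], [503.7, 143.5, 3.0], [622.6, 76.5, 3.0], [523.7, 53.8, 3.0]]
bolts side [[599.8, 165.4, 3.0], [502.0, 143.7, 3.0]]
flare tips side z24 L,R [[454.9, 134.8, 24.0], [474.6, 47.5, 24.0]]
flare bottoms side z0 L,R [[457.5, 130.9, 0.0], [474.6, 47.3, 0.0]]
flare L tip top z24 [[460.2, 128.0, 24.0]]
backstop corners side z24 R [[622.3, 105.3, 24.0]]
R wall/flare knee z24 ; L [[501.9, 77.4, 24.0], [492.6, 128.6, 24.0]]
bench z side/top [[404.4, 107.9, -0.9]] [[461.8, -24.7, -1.8]]
top 49 [488.2, -111.8, 61.8] [474.4, -122.8, 34.5] [499.0, -105.8, 81.8]
 upper 30 [490.0, -115.1, 64.4]
side 300 [481.2, -108.5, 31.1] [72.5, -123.0, 3.1] [500.2, 755.2, 488.1]
 circle 219 [485.6, -122.2] 0.0002947420707225867
 upper 29 [485.4, -110.1, 60.6]
193 331 342
197 330 342
201 330 343
205 329 342
top blob z64 [[484.8, -118.7, 64.0]] [[486.6, -118.9, 50.0]]
pink (340.33009708737865, 214.19417475728156) [[420.4, -77.5, 55.0]]
orange (364.94736842105266, 214.92631578947368) [[417.5, -143.2, 55.0]]
blue (424.2689075630252, 182.6638655462185) [[497.7, -292.7, 100.0]]
```

The crop confirms it: a dark body with grey neck at top (355,189), standing upright. Pink and orange are decoys. The lane mouth faces the robot. I'll do one refinement of the lane from depth points.

```bash
python3 - <<'E'
from h import *
c=pickle.load(open('top0.pkl','rb'));s=pickle.load(open('side0.pkl','rb'))
th=np.radians(13.1);u=np.array([np.cos(th),np.sin(th)]);n=np.array([-u[1],u[0]]);o=np.array([.547,.108])
for nm,im,w in(('side',s,(198,222,308,275)),('top',c,(245,130,305,210))):
    x0,y0,x1,y1=w
    vv,uu=np.mgrid[y0:y1,x0:x1];q=depthpt(im,np.c_[uu.ravel(),vv.ravel()])
    L=np.c_[(q[:,:2]-o)@u,(q[:,:2]-o)@n,q[:,2]]*1000
    for a,b in((-40,-20),(-20,0),(0,20),(20,40),(40,65)):
        k=(L[:,0]>a)&(L[:,0]<b)&(L[:,2]>7)&(L[:,2]<30)
        R=k&(abs(L[:,1]+25)<10);F=k&(abs(L[:,1]-27)<10)
        print(nm,a,'R',R.sum(),np.round(np.median(L[R],0),1),'L',F.sum(),np.round(np.median(L[F],0),1))
    k=(abs(L[:,1])<16)&(L[:,0]>60)&(L[:,0]<90)&(L[:,2]>7)&(L[:,2]<30);print('stop',k.sum(),np.round(np.percentile(L[k],[10,50,90],axis=0),1).tolist() if k.any() else '')
    k=(abs(L[:,1])<60)&(L[:,0]<-60)&(L[:,0]>-100)&(L[:,2]>7)&(L[:,2]<30);print('flare',k.sum(),np.round(np.percentile(L[k],[2,10],axis=0),1).tolist())
    for t in('R','L'):
        kk=k&((L[:,1]<0) if t=='R' else (L[:,1]>0)); print(t,np.round(np.median(L[kk],0),1))
E
```

```text
side -40 R 79 [-30.6 -23.4  15.9] L 89 [-29.9  26.2  15.2]
side -20 R 78 [-10.5 -22.9  15.6] L 69 [-12.9  31.5  17.1]
side 0 R 76 [  9.4 -23.3  16.3] L 0 [nan nan nan]
side 20 R 67 [ 29.5 -23.   16.4] L 43 [35.1 25.8 16. ]
side 40 R 92 [ 52.  -23.1  15.7] L 101 [52.9 25.7 15.9]
stop 57 [[74.4, -12.7, 11.0], [75.2, -3.3, 17.7], [76.6, 9.6, 22.7]]
flare 216 [[-84.5, -43.9, 7.3], [-82.4, -40.4, 9.0]]
R [-72.7 -36.4  15.6]
L [-72.9  40.3  16.2]
top -40 R 11 [-30.7 -25.4  23.6] L 12 [-28.8  24.1  23.9]
top -20 R 11 [-10.4 -25.   22.6] L 30 [-9.9 25.5 21.5]
top 0 R 10 [  9.7 -24.8  22.7] L 0 [nan nan nan]
top 20 R 9 [ 30.  -24.8  23.2] L 6 [35.2 24.5 22.2]
top 40 R 15 [ 55.7 -25.3  22.5] L 16 [53.4 23.7 23.3]
stop 26 [[76.6, -12.1, 10.6], [77.3, -0.1, 21.3], [79.0, 12.0, 25.2]]
flare 28 [[-82.5, -44.3, 8.6], [-80.9, -40.4, 11.6]]
R [-72.7 -38.8  22.6]
L [-72.   38.2  22.3]
  return _methods._mean(a, axis=axis, dtype=dtype,
  ret = um.true_divide(
```

Call:
play_rows(
  steps=[
    {"az": 7.3,"dz": 0,"claw": 70},
  ],
)

```text
invalid input at $.steps[0]: expected keys ax, ay, az, dx, dy, dz, claw
```

Call:
play_rows(
  steps=[
    {"ax": 0,"ay": 0,"az": 7.3,"dx": 0,"dy": 0,"dz": 0,"claw": 75},
    {"ax": 0,"ay": 0,"az": 0,"dx": -15,"dy": 16,"dz": 0,"claw": 75},
    {"ax": 0,"ay": 0,"az": 0,"dx": -27,"dy": 29,"dz": 0,"claw": 75},
    {"ax": 0,"ay": 0,"az": 0,"dx": -27,"dy": 29,"dz": 0,"claw": 75},
    {"ax": 0,"ay": 0,"az": 0,"dx": -27,"dy": 29,"dz": 0,"claw": 75},
    {"ax": 0,"ay": 0,"az": 0,"dx": -27,"dy": 29,"dz": 0,"claw": 75},
    {"ax": 0,"ay": 0,"az": 0,"dx": -27,"dy": 29,"dz": 0,"claw": 75},
    {"ax": 0,"ay": 0,"az": 0,"dx": -27,"dy": 29,"dz": 0,"claw": 75},
    {"ax": 0,"ay": 0,"az": 0,"dx": -27,"dy": 29,"dz": 0,"claw": 75},
    {"ax": 0,"ay": 0,"az": 0,"dx": -27,"dy": 29,"dz": 0,"claw": 75},
    {"ax": 0,"ay": 0,"az": 0,"dx": -27,"dy": 29,"dz": 0,"claw": 75},
    {"ax": 0,"ay": 0,"az": 0,"dx": -27,"dy": 29,"dz": 0,"claw": 75},
    {"ax": 0,"ay": 0,"az": 0,"dx": -27,"dy": 29,"dz": 0,"claw": 75},
    {"ax": 0,"ay": 0,"az": 0,"dx": -27,"dy": 29,"dz": 0,"claw": 75},
    {"ax": 0,"ay": 0,"az": 0,"dx": -27,"dy": 28,"dz": 0,"claw": 75},
    {"ax": 0,"ay": 0,"az": 0,"dx": 0,"dy": 0,"dz": 0,"claw": 75},
    {"ax": 0,"ay": 0,"az": 0,"dx": 0,"dy": 0,"dz": 0,"claw": 75},
  ],
)

```text
time_s: 1.8
tcp_pos: [0.4855, -0.1199, 0.236]
ee_rot: [[-0.973, -0.229, -0.001], [-0.229, 0.973, 0.0], [0.001, 0.0, -1.0]]
wrist_force: [-0.6, 0.3, 0.3]
gripper_width: 0.864
gripper_force: 0.0
```

```bash
cat > st.py <<'E'
from h import *
th=np.radians(13.1);u=np.array([np.cos(th),np.sin(th),0]);n=np.array([-u[1],u[0],0]);o=np.array([.548,.108,0])
s=sense();R=np.array(s['ee_rot']);p=np.array(s['tcp_pos'])
print(s['time_s'],np.round(p*1000,1),np.round(R,4).tolist(),'yaw',np.degrees(np.arctan2(-R[0,1],R[1,1])),s['gripper_width']*87,s['gripper_force'],np.round(s['wrist_force'],1))
print('lane',np.round([(p-o)@u*1000,(p-o)@n*1000],1),'tool to bottle',np.round(R.T@(np.array([.486,-.120,.045])-p)*1000,1))
E
python3 st.py
```

```text
1.8 [ 485.5 -119.9  236. ] [[-0.9734, -0.2291, -0.0014], [-0.2291, 0.9734, 0.0], [0.0013, 0.0004, -1.0]] yaw 13.241760159542652 75.13696838779786 0.0 [-0.6  0.3  0.3]
lane [-112.6 -207.8] tool to bottle [ -0.7  -0.2 191. ]
```

Call:
play_rows(
  steps=[
    {"ax": 0,"ay": 0,"az": 0,"dx": 0,"dy": 0,"dz": 20,"claw": 75},
    {"ax": 0,"ay": 0,"az": 0,"dx": 0,"dy": 0,"dz": 35,"claw": 75},
    {"ax": 0,"ay": 0,"az": 0,"dx": 0,"dy": 0,"dz": 35,"claw": 75},
    {"ax": 0,"ay": 0,"az": 0,"dx": 0,"dy": 0,"dz": 35,"claw": 75},
    {"ax": 0,"ay": 0,"az": 0,"dx": 0,"dy": 0,"dz": 30,"claw": 75},
    {"ax": 0,"ay": 0,"az": 0,"dx": 0,"dy": 0,"dz": 20,"claw": 75},
    {"ax": 0,"ay": 0,"az": 0,"dx": 0,"dy": 0,"dz": 16,"claw": 75},
    {"ax": 0,"ay": 0,"az": 0,"dx": 0,"dy": 0,"dz": 0,"claw": 60},
    {"ax": 0,"ay": 0,"az": 0,"dx": 0,"dy": 0,"dz": 0,"claw": 45},
    {"ax": 0,"ay": 0,"az": 0,"dx": 0,"dy": 0,"dz": 0,"claw": 38},
    {"ax": 0,"ay": 0,"az": 0,"dx": 0,"dy": 0,"dz": 0,"claw": 34},
    {"ax": 0,"ay": 0,"az": 0,"dx": 0,"dy": 0,"dz": 0,"claw": 25},
    {"ax": 0,"ay": 0,"az": 0,"dx": 0,"dy": 0,"dz": 0,"claw": 25},
    {"ax": 0,"ay": 0,"az": 0,"dx": 0,"dy": 0,"dz": 0,"claw": 25},
    {"ax": 0,"ay": 0,"az": 0,"dx": 0,"dy": 0,"dz": 0,"claw": 25},
    {"ax": 0,"ay": 0,"az": 0,"dx": 0,"dy": 0,"dz": 0,"claw": 25},
  ],
)

```text
time_s: 3.4
tcp_pos: [0.4859, -0.1207, 0.0459]
ee_rot: [[-0.974, -0.228, 0.001], [-0.228, 0.974, -0.0], [-0.001, -0.0, -1.0]]
wrist_force: [0.7, -0.1, 2.7]
gripper_width: 0.363
gripper_force: 30.0
```

```bash
python3 st.py; python3 - <<'E'
from h import *
s=capture('side');b=cv2.resize(s['frame'][110:260,230:430],None,fx=4,fy=4,interpolation=cv2.INTER_CUBIC)
cv2.imwrite('pics/grasp.png',b)
E
```

```text
3.4 [ 485.9 -120.7   45.9] [[-0.9737, -0.2277, 0.0007], [-0.2277, 0.9737, -0.0001], [-0.0006, -0.0003, -1.0]] yaw 13.161015011304746 31.620832891805186 29.989199296105653 [ 0.7 -0.1  2.7]
lane [-112.3 -208.6] tool to bottle [-0.2  0.6  0.9]
```

View pics/grasp.png

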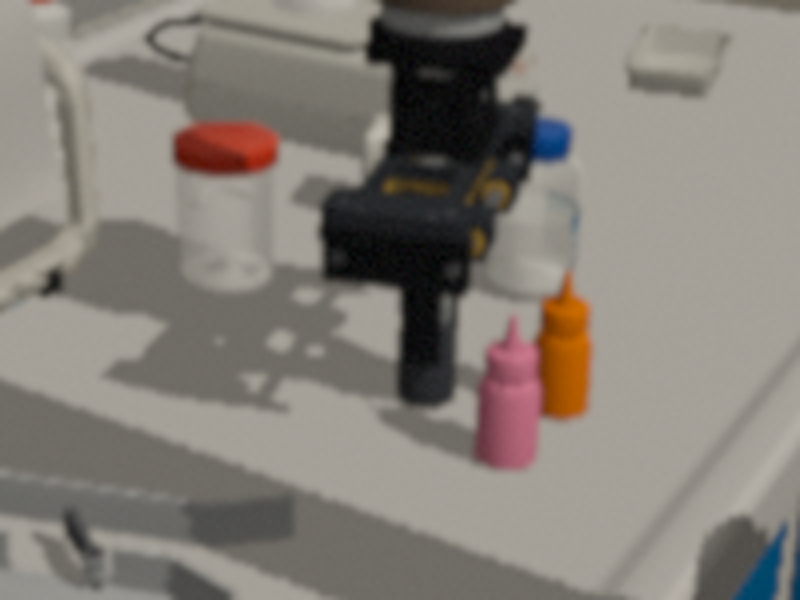

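The bottle is gripped (crop 425,380), and the neighbours and reagent bottle are undisturbed. Next I'll lift it and carry it to the mouth.

Call:
play_rows(
  steps=[
    {"ax": 0,"ay": 0,"az": 0,"dx": 0,"dy": 0,"dz": -10,"claw": 25},
    {"ax": 0,"ay": 0,"az": 0,"dx": 0,"dy": 0,"dz": -15,"claw": 25},
    {"ax": 0,"ay": 0,"az": 0,"dx": 0,"dy": 0,"dz": -15,"claw": 25},
    {"ax": 0,"ay": 0,"az": 0,"dx": -2,"dy": 10,"dz": 0,"claw": 25},
    {"ax": 0,"ay": 0,"az": 0,"dx": -4,"dy": 20,"dz": 0,"claw": 25},
    {"ax": 0,"ay": 0,"az": 0,"dx": -5,"dy": 25,"dz": 0,"claw": 25},
    {"ax": 0,"ay": 0,"az": 0,"dx": -5,"dy": 25,"dz": 0,"claw": 25},
    {"ax": 0,"ay": 0,"az": 0,"dx": -5,"dy": 25,"dz": 0,"claw": 25},
    {"ax": 0,"ay": 0,"az": 0,"dx": -5,"dy": 25,"dz": 0,"claw": 25},
    {"ax": 0,"ay": 0,"az": 0,"dx": -5,"dy": 25,"dz": 0,"claw": 25},
    {"ax": 0,"ay": 0,"az": 0,"dx": -5,"dy": 25,"dz": 0,"claw": 25},
    {"ax": 0,"ay": 0,"az": 0,"dx": -3,"dy": 18,"dz": 0,"claw": 25},
    {"ax": 0,"ay": 0,"az": 0,"dx": -1,"dy": 10.6,"dz": 0,"claw": 25},
    {"ax": 0,"ay": 0,"az": 0,"dx": 0,"dy": 0,"dz": 0,"claw": 25},
    {"ax": 0,"ay": 0,"az": 0,"dx": 0,"dy": 0,"dz": 0,"claw": 25},
  ],
)

```text
time_s: 4.95
tcp_pos: [0.4766, 0.0913, 0.0852]
ee_rot: [[-0.974, -0.228, -0.001], [-0.228, 0.974, -0.0], [0.001, -0.0, -1.0]]
wrist_force: [0.4, -0.7, -1.1]
gripper_width: 0.361
gripper_force: 30.0
```

```bash
python3 st.py; python3 - <<'E'
from h import *
s=capture('side');pickle.dump(s,open('side1.pkl','wb'));b=cv2.resize(s['frame'][130:280,190:390],None,fx=4,fy=4,interpolation=cv2.INTER_CUBIC)
cv2.imwrite('pics/mouth.png',b)
E
```

```text
4.95 [476.6  91.3  85.2] [[-0.9738, -0.2275, -0.001], [-0.2275, 0.9738, -0.0005], [0.0011, -0.0002, -1.0]] yaw 13.15206356990676 31.40759212847148 29.95866944838781 [ 0.4 -0.7 -1.1]
lane [-73.3  -0.1] tool to bottle [  38.9 -207.9   40.3]
```

View pics/mouth.png

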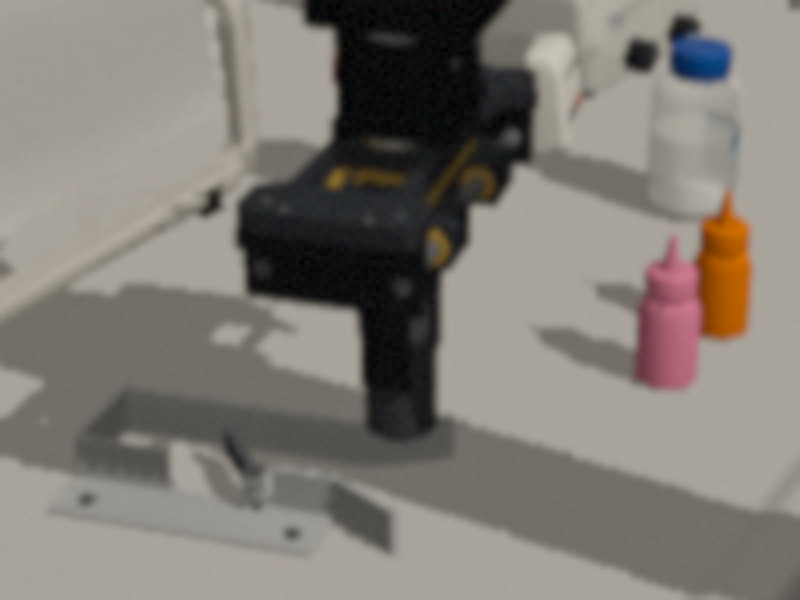

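The bottle hangs upright over the mouth (base at crop 400,430), and the pawl is shut. Next I'll lower it and start the slide.

Call:
play_rows(
  steps=[
    {"ax": 0,"ay": 0,"az": 0,"dx": 0,"dy": 0,"dz": 15,"claw": 25},
    {"ax": 0,"ay": 0,"az": 0,"dx": 0,"dy": 0,"dz": 15,"claw": 25},
    {"ax": 0,"ay": 0,"az": 0,"dx": 0,"dy": 0,"dz": 6,"claw": 25},
    {"ax": 0,"ay": 0,"az": 0,"dx": 0,"dy": 0,"dz": 3,"claw": 25},
    {"ax": 0,"ay": 0,"az": 0,"dx": 0,"dy": 0,"dz": 0,"claw": 25},
    {"ax": 0,"ay": 0,"az": 0,"dx": 0,"dy": 0,"dz": 0,"claw": 25},
    {"ax": 0,"ay": 0,"az": 0,"dx": -4,"dy": 0,"dz": 0,"claw": 25},
    {"ax": 0,"ay": 0,"az": 0,"dx": -8,"dy": 0,"dz": 0,"claw": 25},
    {"ax": 0,"ay": 0,"az": 0,"dx": -8,"dy": 0,"dz": 0,"claw": 25},
    {"ax": 0,"ay": 0,"az": 0,"dx": -8,"dy": 0,"dz": 0,"claw": 25},
    {"ax": 0,"ay": 0,"az": 0,"dx": -8,"dy": 0,"dz": 0,"claw": 25},
    {"ax": 0,"ay": 0,"az": 0,"dx": -4,"dy": 0,"dz": 0,"claw": 25},
    {"ax": 0,"ay": 0,"az": 0,"dx": 0,"dy": 0,"dz": 0,"claw": 25},
  ],
)

```text
time_s: 6.3
tcp_pos: [0.5167, 0.1008, 0.0464]
ee_rot: [[-0.974, -0.227, 0.0], [-0.227, 0.974, 0.0], [-0.0, 0.0, -1.0]]
wrist_force: [0.8, 1.0, -1.0]
gripper_width: 0.359
gripper_force: 30.0
```

```bash
python3 st.py
```

```text
6.3 [516.7 100.8  46.4] [[-0.9739, -0.2272, 0.0002], [-0.2272, 0.9739, 0.0001], [-0.0002, 0.0, -1.0]] yaw 13.13062067611153 31.27075868065969 29.958700625575148 [ 0.8  1.  -1. ]
lane [-32.1   0.1] tool to bottle [  80.1 -208.1    1.4]
```

Call:
play_rows(
  steps=[
    {"ax": 0,"ay": 0,"az": 0,"dx": -4,"dy": 0,"dz": 0,"claw": 25},
    {"ax": 0,"ay": 0,"az": 0,"dx": -6,"dy": 0,"dz": 0,"claw": 25},
    {"ax": 0,"ay": 0,"az": 0,"dx": -6,"dy": 0,"dz": 0,"claw": 25},
    {"ax": 0,"ay": 0,"az": 0,"dx": -6,"dy": 0,"dz": 0,"claw": 25},
    {"ax": 0,"ay": 0,"az": 0,"dx": -6,"dy": 0,"dz": 0,"claw": 25},
    {"ax": 0,"ay": 0,"az": 0,"dx": -6,"dy": 0,"dz": 0,"claw": 25},
    {"ax": 0,"ay": 0,"az": 0,"dx": -6,"dy": 0,"dz": 0,"claw": 25},
    {"ax": 0,"ay": 0,"az": 0,"dx": -6,"dy": 0,"dz": 0,"claw": 25},
    {"ax": 0,"ay": 0,"az": 0,"dx": -6,"dy": 0,"dz": 0,"claw": 25},
    {"ax": 0,"ay": 0,"az": 0,"dx": -6,"dy": 0,"dz": 0,"claw": 25},
    {"ax": 0,"ay": 0,"az": 0,"dx": -6,"dy": 0,"dz": 0,"claw": 25},
    {"ax": 0,"ay": 0,"az": 0,"dx": -6,"dy": 0,"dz": 0,"claw": 25},
    {"ax": 0,"ay": 0,"az": 0,"dx": -5,"dy": 0,"dz": 0,"claw": 25},
    {"ax": 0,"ay": 0,"az": 0,"dx": -2,"dy": 0,"dz": 0,"claw": 25},
    {"ax": 0,"ay": 0,"az": 0,"dx": 0,"dy": 0,"dz": 0,"claw": 25},
    {"ax": 0,"ay": 0,"az": 0,"dx": 0,"dy": 0,"dz": 0,"claw": 25},
  ],
)

```text
time_s: 7.9
tcp_pos: [0.5908, 0.1181, 0.0465]
ee_rot: [[-0.974, -0.227, -0.0], [-0.227, 0.974, -0.0], [0.0, 0.0, -1.0]]
wrist_force: [0.3, 0.3, -0.0]
gripper_width: 0.355
gripper_force: 30.0
```

```bash
python3 st.py; python3 - <<'E'
from h import *
s=capture('side');b=cv2.resize(s['frame'][130:280,160:360],None,fx=4,fy=4,interpolation=cv2.INTER_CUBIC)
cv2.imwrite('pics/slid.png',b)
E
```

```text
7.9 [590.8 118.1  46.5] [[-0.9738, -0.2273, -0.0004], [-0.2273, 0.9738, -0.0001], [0.0004, 0.0, -1.0]] yaw 13.139079376080291 30.876513640342313 29.95871152554173 [ 0.3  0.3 -0. ]
lane [44.   0.2] tool to bottle [ 156.2 -208.1    1.5]
```

View pics/slid.png

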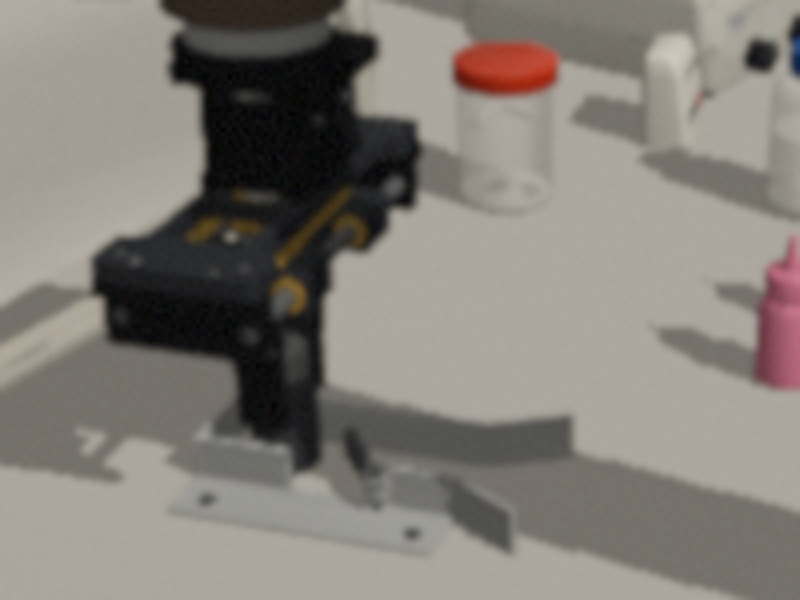

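The pawl (crop 360,465) is shut behind the bottle (300,450). Next I'll release and retreat upward.

Call:
play_rows(
  steps=[
    {"ax": 0,"ay": 0,"az": 0,"dx": 0,"dy": 0,"dz": 0,"claw": 34},
    {"ax": 0,"ay": 0,"az": 0,"dx": 0,"dy": 0,"dz": 0,"claw": 38},
    {"ax": 0,"ay": 0,"az": 0,"dx": 0,"dy": 0,"dz": 0,"claw": 50},
    {"ax": 0,"ay": 0,"az": 0,"dx": 0,"dy": 0,"dz": 0,"claw": 70},
    {"ax": 0,"ay": 0,"az": 0,"dx": 0,"dy": 0,"dz": 0,"claw": 70},
    {"ax": 0,"ay": 0,"az": 0,"dx": 0,"dy": 0,"dz": -8,"claw": 70},
    {"ax": 0,"ay": 0,"az": 0,"dx": 0,"dy": 0,"dz": -15,"claw": 70},
    {"ax": 0,"ay": 0,"az": 0,"dx": 0,"dy": 0,"dz": -20,"claw": 70},
    {"ax": 0,"ay": 0,"az": 0,"dx": 0,"dy": 0,"dz": -25,"claw": 70},
    {"ax": 0,"ay": 0,"az": 0,"dx": 0,"dy": 0,"dz": -25,"claw": 70},
    {"ax": 0,"ay": 0,"az": 0,"dx": 10,"dy": 0,"dz": -20,"claw": 70},
    {"ax": 0,"ay": 0,"az": 0,"dx": 30,"dy": 0,"dz": -10,"claw": 70},
    {"ax": 0,"ay": 0,"az": 0,"dx": 40,"dy": 0,"dz": 0,"claw": 70},
    {"ax": 0,"ay": 0,"az": 0,"dx": 40,"dy": 0,"dz": 0,"claw": 70},
    {"ax": 0,"ay": 0,"az": 0,"dx": 20,"dy": 0,"dz": 0,"claw": 70},
    {"ax": 0,"ay": 0,"az": 0,"dx": 0,"dy": 0,"dz": 0,"claw": 70},
    {"ax": 0,"ay": 0,"az": 0,"dx": 0,"dy": 0,"dz": 0,"claw": 70},
  ],
)

```text
time_s: 9.65
tcp_pos: [0.4554, 0.0866, 0.1706]
ee_rot: [[-0.974, -0.228, 0.002], [-0.228, 0.974, 0.001], [-0.003, 0.0, -1.0]]
wrist_force: [0.5, -1.1, -0.5]
gripper_width: 0.802
gripper_force: 0.0
```

```bash
python3 st.py; python3 - <<'E'
from h import *
s=capture('side');b=cv2.resize(s['frame'][130:280,160:360],None,fx=4,fy=4,interpolation=cv2.INTER_CUBIC)
cv2.imwrite('pics/final.png',b)
vv,uu=np.mgrid[195:255,205:250];uv=np.c_[uu.ravel(),vv.ravel()];q=depthpt(s,uv)
L=np.c_[(q[:,:2]-[.548,.108])@[.974,.2267],(q[:,:2]-[.548,.108])@[-.2267,.974],q[:,2]]*1000
k=(s['frame'][uv[:,1],uv[:,0]].max(1)<60)&(L[:,2]>26)&(L[:,2]<48)&(abs(L[:,1])<30)
k2=(L[:,2]>54)&(L[:,2]<90)&(abs(L[:,1])<30)&(abs(L[:,0]-45)<30)
from scipy.optimize import least_squares
r=least_squares(lambda a:np.hypot(*(L[k,:2]-a).T)-16.5,[45,0],loss='soft_l1',f_scale=2);print(k.sum(),r.x)
print('upper',k2.sum(),L[k2].mean(0))
E
```

```text
9.65 [455.4  86.6 170.6] [[-0.9737, -0.228, 0.0025], [-0.228, 0.9737, 0.0009], [-0.0026, 0.0003, -1.0]] yaw 13.179767479013075 69.74553905960585 0.0 [ 0.5 -1.1 -0.5]
lane [-95.    0.2] tool to bottle [  17.7 -208.2  125.5]
175 [43.40131719 -1.72604287]
upper 151 [40.99714196  4.39546697 63.10515703]
```

View pics/final.png

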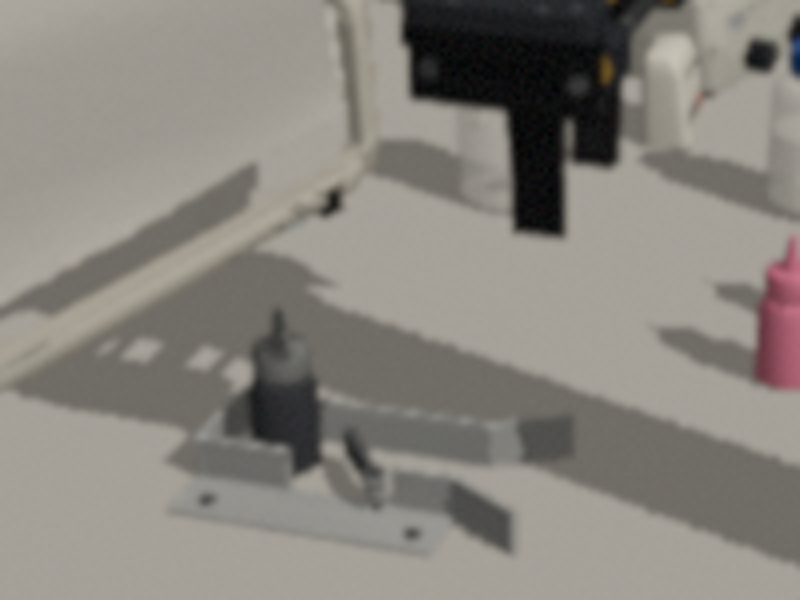

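The bottle stands upright and released at lane x ≈ 43 mm, y ≈ -2 mm. The pawl is shut behind it (crop 362,465) and the gripper is clear, so I'm handing in.

```bash
python3 -c "
from station import *
print(finish_job())"
```

```text
the job is handed in; nothing more can be done
None
```

The job is handed in, with no verdict returned: the dark dropper bottle stands released in the lane at about x = 43 mm, the pawl looks shut behind it, and the reagent bottle was not touched.

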